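# Find the empty pocket and push its flap open

### The job

One of the four identical flaps on the grey pack magazine covers an empty pocket and rocks when its black rubber pad is pressed; the other three rest on full packs and stay firm, with only the soft pad yielding. Press the pads gently with the fingertips until you find the one that rocks, then push it down at least 40 degrees open so that the pocket can be loaded, and withdraw leaving it open. Do not grasp or lift anything, force the firm flaps, shift the magazine or disturb the things standing round it.

Things in the scene. Friction and masses are not known exactly. Their poses are not given: they have to be found in the camera images.
- magazine: Loose grey steel magazine on rubber feet, 2 to 3.3 kg, 130 mm deep (x), 304 wide (y), 95 high. Origin: centre of its underside; z up, -x is the front with four blank paper labels. Four pockets 110 x 66 mm in a row along y, 8 mm partitions, each under one flap. Three pockets are full, one is empty; which one cannot be seen. The empty one is clear to 75 mm below the rim.
- flap_1 (a joint): Tilt (rad) of flap 1, at y = +111 mm in the magazine's frame: 0 closed, grows as its front edge (yellow strip) sinks and its tail rises; stop at 0.95; cannot tip the other way. Alike: aluminium, 106 x 62 x 5 mm, top 2 mm below the rim, gaps 2 mm. Pivot along y at x = +20 mm, mid-thickness: 73 mm of flap in front of it (-x), 33 mm behind.
- press_1 (a point): Centre of the top of flap 1's black rubber press pad, 34 x 44 mm, 4.5 mm proud of the flap, 45 mm in front of the pivot; moves with it. Every pad is sprung: sinks 4 mm, about 9 N fully down. Over a full pocket the flap itself gives only 1 mm, then is firm; over the empty one it tips against a pivot friction of 0.06 N m (1 to 3 N here) and stays at the angle where it is left.
- flap_2 (a joint): Tilt (rad) of flap 2, at y = +37 mm in the magazine's frame: 0 closed, grows as its front edge (yellow strip) sinks and its tail rises; stop at 0.95; cannot tip the other way. Alike: aluminium, 106 x 62 x 5 mm, top 2 mm below the rim, gaps 2 mm. Pivot along y at x = +20 mm, mid-thickness: 73 mm of flap in front of it (-x), 33 mm behind.
- press_2 (a point): Centre of the top of flap 2's black rubber press pad, 34 x 44 mm, 4.5 mm proud of the flap, 45 mm in front of the pivot; moves with it. Every pad is sprung: sinks 4 mm, about 9 N fully down. Over a full pocket the flap itself gives only 1 mm, then is firm; over the empty one it tips against a pivot friction of 0.06 N m (1 to 3 N here) and stays at the angle where it is left.
- flap_3 (a joint): Tilt (rad) of flap 3, at y = -37 mm in the magazine's frame: 0 closed, grows as its front edge (yellow strip) sinks and its tail rises; stop at 0.95; cannot tip the other way. Alike: aluminium, 106 x 62 x 5 mm, top 2 mm below the rim, gaps 2 mm. Pivot along y at x = +20 mm, mid-thickness: 73 mm of flap in front of it (-x), 33 mm behind.
- press_3 (a point): Centre of the top of flap 3's black rubber press pad, 34 x 44 mm, 4.5 mm proud of the flap, 45 mm in front of the pivot; moves with it. Every pad is sprung: sinks 4 mm, about 9 N fully down. Over a full pocket the flap itself gives only 1 mm, then is firm; over the empty one it tips against a pivot friction of 0.06 N m (1 to 3 N here) and stays at the angle where it is left.
- flap_4 (a joint): Tilt (rad) of flap 4, at y = -111 mm in the magazine's frame: 0 closed, grows as its front edge (yellow strip) sinks and its tail rises; stop at 0.95; cannot tip the other way. Alike: aluminium, 106 x 62 x 5 mm, top 2 mm below the rim, gaps 2 mm. Pivot along y at x = +20 mm, mid-thickness: 73 mm of flap in front of it (-x), 33 mm behind.
- press_4 (a point): Centre of the top of flap 4's black rubber press pad, 34 x 44 mm, 4.5 mm proud of the flap, 45 mm in front of the pivot; moves with it. Every pad is sprung: sinks 4 mm, about 9 N fully down. Over a full pocket the flap itself gives only 1 mm, then is firm; over the empty one it tips against a pivot friction of 0.06 N m (1 to 3 N here) and stays at the angle where it is left.
- cleaner: Bystander: pink pump bottle with white cap, 53 mm across, 94 mm high, beyond the +y end of the magazine. Origin: centre of its underside.
- tinner: Bystander: small round white tin, 30 mm across, 18 mm high, in front of the magazine. Origin: centre of its underside.
- kapton: Bystander: roll of amber tape lying flat, 64 mm across, 18 mm high, in front of the magazine. Origin: centre of its underside.
- sink: Bystander: finned aluminium heat sink, 28 x 36 x 18 mm, beyond the -y end of the magazine. Origin: centre of its underside.

How it is judged:
By the outcome, as a careful person would: the job done as asked, in the order asked, and still so for the second after the job is handed in, with the robot touching nothing.
It also fails if it takes over 54 s, if anything falls off the work surface, if the arm or the gripper's body presses on something with over 40 N, if the wrist force passes 120 N, or if a joint passes its speed limit or range.

### The arm

A 6-joint arm with a two-finger parallel gripper is mounted at the origin on a cart in front of the work surface, level with it; the furniture and walls round the work are solid. World frame = base frame: x ahead of the robot, y to its left, z up, the work surface at z = 0. Lengths are in m, angles in rad, forces in N, time in s.
With the tool pointing down it reaches from about 0.25 to 0.725 m from the base axis. Payload 9.7 kg.
Tool frame: the origin (TCP) lies midway between the tips of the shut fingers; the grasp point (between the pads) lies grip_depth behind it (grip_depth is the distance from the TCP to the grasp point, in m); z points along the fingers, y is the line along which they close (so a half turn about z gives the same grasp; the last joint's range is limited). The gripper opens to 85 mm and grips with 20 to 120 N. Pads are 22 mm wide; open, the fingers measure 114 mm over their backs; the gripper's body (76 mm by 85 mm) begins 54 mm behind the grasp point. The pads swing forward as they close: fully open they stand 13 mm farther back than shut.
Start: joints at [-1.253, 0.087, 0.176, 1.66, 0, 1.571], TCP at [0.172, -0.522, 0.231] pointing down, gripper open.
Joint ranges: [-3.13, 3.13], [-0.85, 1.81], [-1.15, 1.24], [-2.2, 2.28], [-1.44, 1.52], [-3.14, 3.14]. Speed limits (rad/s): [2.22, 2.22, 2.57, 3.14, 3.14, 3.14].

### API

Orientations are given as a unit quaternion [x, y, z, w].
In Python, from plant import * gives the robot as it stands. The module is installed in compiled form; this text tells all that it offers.
- The arm moves only by the tool jog_arm, never from a script. Its argument "rows" is one flat list of numbers, 5 for each row, row after row: the shift along the world's x, y, z in m, then the turn about the world's z in rad, then the opening, from 0 (shut) to 1 (fully open). A call has 1 to 12 rows; each row shifts and turns the commanded pose from where the row before left it; what a row does not reach is not made up. A row lasts 1/8 s, in which the tool goes at most 62.5 mm and 10.7 degrees, less where a joint would pass 70% of its speed; a pose out of reach is approached as far as the arm can. A call is refused whole if a number of a shift passes 0.0625 or a number of a turn 0.188, either way. A call with a gripper value outside its range is refused whole. The fingers move at their own pace and stop on an object; "grip_force" is the grip in N (left out, the last holds). Time passes only in rows, so rows that do not move let the fingers close. It gives the time, the measured TCP pose, the force, the opening and the grip force at its end, in the units of the state.
- sense(): the state, without advancing time (a new reading comes with each control period).
- snapshot(name): name is "side" or "top" or "wrist"; returns the picture (480x640x3 uint8, red, green, blue); there is no depth.
- camera_info(name): a dict with "mtx" (3x3 intrinsics, pixels), "world_from_camera" (4x4, takes a point from camera to world coordinates). Camera axes: x right, y down, z forward; pixel columns grow to the right and rows downward; lengths in m; the calibration is good to about 2 mm. A picture is of the moment at which its call begins: read the wrist's pose just before it. camera_info takes no time and is no camera call; for the wrist camera it gives the pose at the moment of the call.
- hand_in(): hands the job in; it is judged then, once.
The state is a dict: "clock": time; "joints": joint angles; "qd": joint speeds; "joint_efforts": joint torques, N m; "position": TCP position; "eef_rot": TCP orientation; "ft_force": force on the tool from outside, world axes, zero at the start; "moment": the same for the moment, N m; "grip_width": finger opening in m; "finger_force": force on a finger pad.
Only numpy, scipy, OpenCV 4.12 (cv2) and the standard library are available. Lean on these libraries where they do the work, as an engineer would, in place of code of your own. Each camera call takes 0.05 s, during which the arm holds its last target. There are 200 camera calls.

## Working session

There is one attempt and no reset: what is moved stays moved. The work goes in short steps, Python scripts to look and compute and a tool call to move; the robot and the scene stay as the last step left them, time stands still between calls to the robot, and variables do not carry over. Pictures are saved under pics/ and viewed, at most 10 in all, crops included, and the job is handed in when it is done.

Besides the shell and the picture viewer there is one more tool, called after "Call:" as name(argument=value, ...), one argument or row to a line, values as JSON. jog_arm: Moves the arm, as the interface text tells. Its arguments: {"type":"object","properties":{"rows":{"type":"array"},"grip_force":{"type":"number"}},"required":["rows"]}

```bash
mkdir -p pics
python3 - <<'E'
from plant import *
import cv2
for n in("top","side"):
    cv2.imwrite(f"pics/{n}0.png",snapshot(n)[...,::-1]); c=camera_info(n); print(n,c["mtx"].round(1).tolist(),c["world_from_camera"].round(3).tolist())
s=sense();print(s)
E
```

```text
top [[601.9, 0.0, 326.4], [0.0, 601.9, 233.2], [0.0, 0.0, 1.0]] [[0.001, -0.995, 0.097, 0.345], [-1.0, -0.001, 0.001, 0.056], [-0.0, -0.097, -0.995, 1.459], [0.0, 0.0, 0.0, 1.0]]
side [[499.3, 0.0, 320.4], [0.0, 499.3, 240.3], [0.0, 0.0, 1.0]] [[0.963, -0.088, 0.255, 0.185], [-0.269, -0.344, 0.899, -1.023], [0.008, -0.935, -0.355, 0.517], [0.0, 0.0, 0.0, 1.0]]
{'clock': 0.1, 'joints': array([-1.25298106e+00,  8.74104201e-02,  1.75223839e-01,  1.65978430e+00,
       -2.19586676e-05,  1.57080647e+00]), 'qd': array([ 0.00033049, -0.00088036,  0.00227726,  0.00122453, -0.00030286,
        0.00030057]), 'joint_efforts': array([ 2.08177662e-03, -5.21562266e+01,  4.65652728e+01,  1.61106919e-02,
        5.72771773e-05,  8.70871077e-06]), 'position': array([ 0.17180376, -0.52227308,  0.23065639]), 'eef_rot': array([ 9.87401359e-01,  1.58234669e-01, -1.03774223e-04, -5.78138333e-04]), 'ft_force': array([0.33969015, 0.06853353, 0.01127906]), 'moment': array([-0.05908798, -0.01646758, -0.04481731]), 'finger_force': 0.0, 'grip_width': 0.08558013486000011}
```

View pics/top0.png

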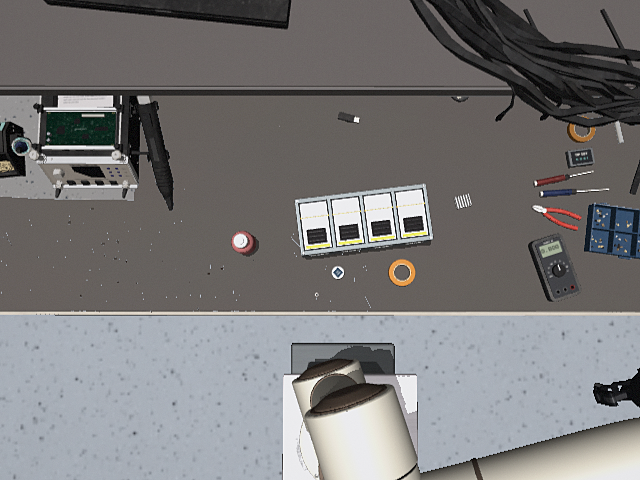

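View pics/side0.png

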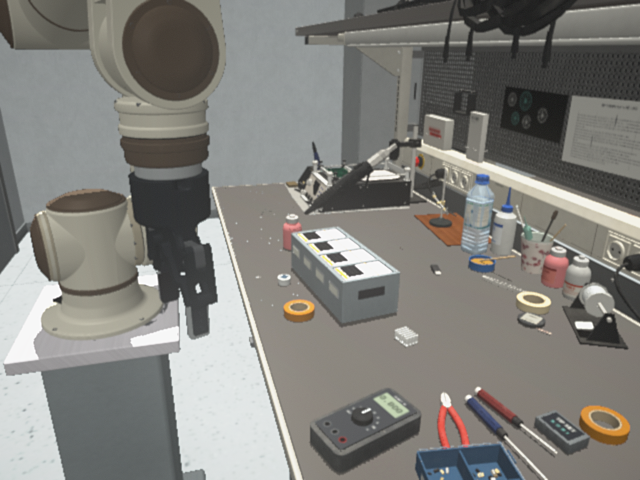

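The top view shows the magazine at about (365,220), with its black pads at roughly (317,237), (348,233), (381,229) and (412,225). The yellow strips face the robot. The cleaner is at (242,242), the tin at (338,272), the tape at (402,272) and the heat sink at (463,200). The side view agrees with this.

```bash
cat > h.py <<'E'
from plant import *
import cv2, numpy as np
def ray(n,uv,z):
    c=camera_info(n);T=c["world_from_camera"];d=T[:3,:3]@np.linalg.inv(c["mtx"])@[*uv,1];o=T[:3,3]
    return o+d*(z-o[2])/d[2]
def proj(n,p):
    c=camera_info(n);T=np.linalg.inv(c["world_from_camera"]);q=c["mtx"]@(T[:3,:3]@p+T[:3,3]);return q[:2]/q[2]
E
python3 - <<'E'
from h import *
im=cv2.imread("pics/top0.png");hsv=cv2.cvtColor(im,cv2.COLOR_BGR2HSV)
roi=np.zeros(im.shape[:2],np.uint8);cv2.fillPoly(roi,[np.array([[300,203],[424,188],[428,236],[304,250]])],1)
m=((hsv[...,2]<60)&(roi>0)).astype(np.uint8)
n,l,st,ce=cv2.connectedComponentsWithStats(m)
P=[]
for i in range(1,n):
    if st[i,4]>100:
        p=ray("top",ce[i],.0975);P.append(p);print(ce[i].round(1),st[i],p.round(4))
P=np.array(sorted(P,key=lambda p:-p[1]));d=P[0]-P[-1];print(np.linalg.norm(np.diff(P,axis=0),axis=1),"yaw",np.arctan2(-d[0],d[1]))
yaw=np.arctan2(-d[0],d[1])
c=P.mean(0);o=c+[.025*np.cos(yaw),.025*np.sin(yaw),0];print("origin",o)
# cross-check in the side view: yellow strips & pads
s=cv2.imread("pics/side0.png")
for p in P:
    q=proj("side",p);cv2.circle(s,tuple(int(v) for v in q.round()),2,(0,0,255),-1);t=proj("top",p);cv2.circle(im,tuple(int(v) for v in t.round()),1,(0,0,255),-1)
R=np.array([[np.cos(yaw),-np.sin(yaw)],[np.sin(yaw),np.cos(yaw)]])
for a,b in((-.065,.152),(-.065,-.152),(.065,-.152),(.065,.152)):
    w=np.append(o[:2]+R@[a,b],.095)
    print(w.round(3))
    for k,I in(("side",s),("top",im)):
        q=proj(k,w);cv2.circle(I,tuple(int(v) for v in q.round()),1,(255,0,255),-1)
a=cv2.resize(s[210:330,270:410],None,fx=2.85,fy=4);b=cv2.resize(im[175:265,285:440],None,fx=2.58,fy=5.33)
cv2.imwrite("pics/chk.png",np.hstack([cv2.resize(a,(400,480)),cv2.resize(b,(400,480))]))
E
```

```text
[413.2 223.6] [403 216  21  16 238] [ 0.4993 -0.1404  0.0975]
[380.9 227.6] [371 220  21  16 230] [ 0.4901 -0.0668  0.0975]
[348.8 231.5] [339 224  20  16 214] [0.481  0.0062 0.0975]
[316.4 235.5] [307 228  20  16 200] [0.4717 0.0799 0.0975]
[0.07426611 0.07349861 0.0742214 ] yaw 0.12458488151341358
origin [ 0.51033086 -0.02716967  0.0975    ]
[0.427 0.116 0.095]
[ 0.465 -0.186  0.095]
[ 0.594 -0.17   0.095]
[0.556 0.132 0.095]
```

View pics/chk.png

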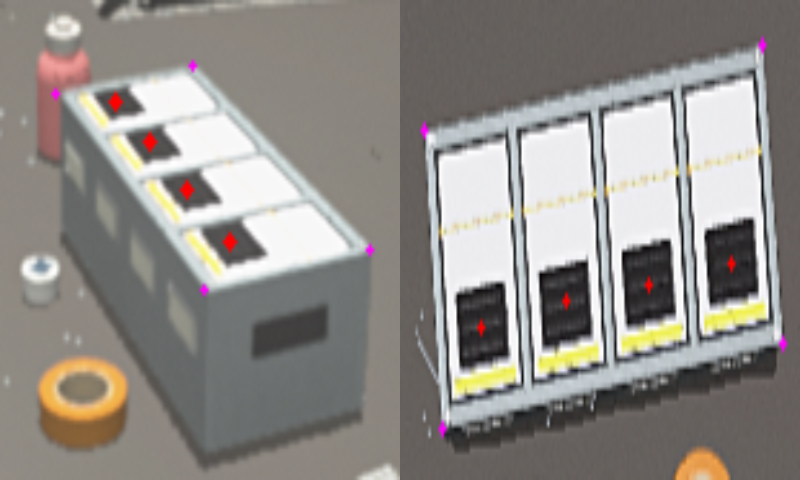

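The pads sit 74 mm apart, and the projected corners match the rim in both views. So the pads are p1 (.472,.080), p2 (.481,.006), p3 (.490,-.067) and p4 (.499,-.140), with yaw 0.125. I'll shut the fingers and move above pad 4.

Call:
jog_arm(
  rows=[0.0327, 0.0382, 0, -0.0193, 0, 0.0327, 0.0382, 0, -0.0193, 0, 0.0327, 0.0382, 0, -0.0193, 0, 0.0327, 0.0382, 0, -0.0193, 0, 0.0327, 0.0382, 0, -0.0193, 0, 0.0327, 0.0382, 0, -0.0193, 0, 0.0327, 0.0382, 0, -0.0193, 0, 0.0327, 0.0382, 0, -0.0193, 0, 0.0327, 0.0382, 0, -0.0193, 0, 0.0327, 0.0382, 0, -0.0193, 0, 0, 0, -0.05, 0, 0, 0, 0, -0.05, 0, 0],
)

```text
clock: 1.6
position: [0.4994, -0.1397, 0.1298]
eef_rot: [0.998, 0.063, 0.0, 0.0]
ft_force: [-0.2, -2.0, -0.3]
grip_width: -0.0001
finger_force: 0.0
```

Call:
jog_arm(
  rows=[0, 0, 0, 0, 0, 0, 0, 0, 0, 0, 0, 0, 0, 0, 0],
)

```text
clock: 1.98
position: [0.5, -0.141, 0.1339]
eef_rot: [0.998, 0.062, 0.002, 0.001]
ft_force: [-1.3, 0.3, -0.4]
grip_width: 0.0002
finger_force: 0.0
```

Run:
```python
from h import *
s=sense();print({k:np.round(s[k],4).tolist() for k in("clock","position","eef_rot","ft_force","moment","grip_width")})
w=snapshot("wrist");t=snapshot("side")
cv2.imwrite("pics/a1.png",np.hstack([cv2.resize(w,(400,300)),cv2.resize(t[130:370,200:520],(400,300))])[...,::-1])
```

```text
{'clock': 1.975, 'position': [0.5, -0.141, 0.1339], 'eef_rot': [0.9981, 0.0622, 0.0017, 0.0006], 'ft_force': [-1.3477, 0.2729, -0.3993], 'moment': [-0.0242, -0.0038, -0.0272], 'grip_width': 0.0002}
```

View pics/a1.png

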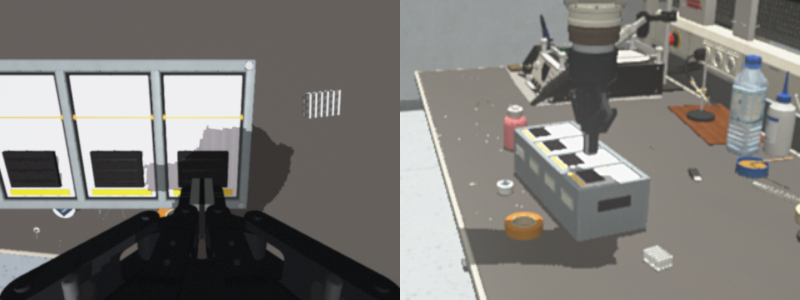

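The shut fingertips are over pad 4 (wrist view about (203,165)), and nothing has been disturbed. I'll descend gently.

Call:
jog_arm(
  rows=[0, 0, -0.01, 0, 0, 0, 0, -0.01, 0, 0, 0, 0, -0.008, 0, 0, 0, 0, -0.002, 0, 0, 0, 0, 0, 0, 0, 0, 0, 0, 0, 0],
)

```text
clock: 2.82
position: [0.499, -0.1405, 0.1016]
eef_rot: [0.998, 0.062, 0.0, 0.0]
ft_force: [-0.5, -0.1, 0.3]
grip_width: 0.0001
finger_force: 0.0
```

Call:
jog_arm(
  rows=[0, 0, -0.001, 0, 0, 0, 0, -0.001, 0, 0, 0, 0, 0, 0, 0],
)

```text
clock: 3.2
position: [0.4988, -0.1405, 0.0992]
eef_rot: [0.998, 0.062, -0.0, 0.0]
ft_force: [-0.5, -0.4, 0.2]
grip_width: 0.0001
finger_force: 0.0
```

Call:
jog_arm(
  rows=[0, 0, -0.001, 0, 0, 0, 0, -0.001, 0, 0, 0, 0, 0, 0, 0, 0, 0, 0, 0, 0],
)

```text
clock: 3.7
position: [0.4989, -0.1405, 0.0974]
eef_rot: [0.998, 0.062, 0.0, 0.0]
ft_force: [0.4, 0.2, 1.1]
grip_width: -0.0003
finger_force: 0.5
```

Call:
jog_arm(
  rows=[0, 0, -0.001, 0, 0, 0, 0, 0, 0, 0, 0, 0, 0, 0, 0],
)

```text
clock: 4.08
position: [0.4988, -0.1405, 0.0963]
eef_rot: [0.998, 0.062, -0.0, 0.0]
ft_force: [-1.9, -1.0, 1.5]
grip_width: -0.0003
finger_force: 1.0
```

Call:
jog_arm(
  rows=[0, 0, -0.001, 0, 0, 0, 0, 0, 0, 0, 0, 0, 0, 0, 0],
)

```text
clock: 4.45
position: [0.4989, -0.1405, 0.0954]
eef_rot: [0.998, 0.062, 0.0, 0.0]
ft_force: [-1.5, 0.9, 3.0]
grip_width: -0.0002
finger_force: 2.0
```

Call:
jog_arm(
  rows=[0, 0, -0.001, 0, 0, 0, 0, 0, 0, 0, 0, 0, 0, 0, 0],
)

```text
clock: 4.82
position: [0.4989, -0.1405, 0.0945]
eef_rot: [0.998, 0.062, 0.0, 0.0]
ft_force: [-2.7, 0.2, 5.6]
grip_width: -0.0
finger_force: 2.9
```

Call:
jog_arm(
  rows=[0, 0, -0.001, 0, 0, 0, 0, 0, 0, 0, 0, 0, 0, 0, 0],
)

```text
clock: 5.2
position: [0.4989, -0.1405, 0.0937]
eef_rot: [0.998, 0.062, 0.0, 0.0]
ft_force: [-3.6, 0.9, 8.0]
grip_width: -0.0
finger_force: 3.6
```

Pad 4 is firm: 8 N at 4 mm, rising linearly. Next is pad 3.

Call:
jog_arm(
  rows=[0, 0, 0.02, 0, 0, -0.0046, 0.0368, 0, 0, 0, -0.0046, 0.0368, 0, 0, 0, 0, 0, 0, 0, 0, 0, 0, -0.008, 0, 0, 0, 0, -0.007, 0, 0, 0, 0, 0, 0, 0, 0, 0, 0, 0, 0],
)

```text
clock: 6.2
position: [0.4896, -0.0672, 0.0982]
eef_rot: [0.998, 0.062, -0.0, -0.0]
ft_force: [-0.8, 0.4, -0.0]
grip_width: -0.0002
finger_force: 0.0
```

Call:
jog_arm(
  rows=[0, 0, -0.001, 0, 0, 0, 0, -0.001, 0, 0, 0, 0, -0.001, 0, 0, 0, 0, 0, 0, 0, 0, 0, 0, 0, 0],
)

```text
clock: 6.82
position: [0.4897, -0.0669, 0.0954]
eef_rot: [0.998, 0.062, 0.0, 0.0]
ft_force: [-1.4, -1.0, 1.7]
grip_width: -0.0004
finger_force: 0.7
```

Call:
jog_arm(
  rows=[0, 0, -0.001, 0, 0, 0, 0, 0, 0, 0, 0, 0, 0, 0, 0],
)

```text
clock: 7.2
position: [0.4896, -0.0669, 0.0942]
eef_rot: [0.998, 0.062, -0.0, -0.0]
ft_force: [-1.2, -0.6, 1.7]
grip_width: -0.0003
finger_force: 0.7
```

Call:
jog_arm(
  rows=[0, 0, -0.001, 0, 0, 0, 0, 0, 0, 0, 0, 0, 0, 0, 0],
)

```text
clock: 7.58
position: [0.4896, -0.0668, 0.0933]
eef_rot: [0.998, 0.062, -0.0, -0.0]
ft_force: [-1.1, -0.6, 0.9]
grip_width: 0.0004
finger_force: 0.7
```

Call:
jog_arm(
  rows=[0, 0, -0.001, 0, 0, 0, 0, -0.001, 0, 0, 0, 0, 0, 0, 0, 0, 0, 0, 0, 0],
)

```text
clock: 8.07
position: [0.4896, -0.0668, 0.0912]
eef_rot: [0.998, 0.062, -0.0, -0.0]
ft_force: [-1.4, -0.7, 1.3]
grip_width: 0.0002
finger_force: 0.6
```

Call:
jog_arm(
  rows=[0, 0, -0.001, 0, 0, 0, 0, -0.001, 0, 0, 0, 0, 0, 0, 0, 0, 0, 0, 0, 0],
)

```text
clock: 8.57
position: [0.4897, -0.0669, 0.0893]
eef_rot: [0.998, 0.062, -0.0, -0.0]
ft_force: [-1.1, -0.9, 1.1]
grip_width: -0.0
finger_force: 0.6
```

Flap 3 rocks: it has gone down 8 mm at a steady ~1 N. I'll push it on down.

Call:
jog_arm(
  rows=[0, 0, -0.003, 0, 0, 0, 0, -0.003, 0, 0, 0, 0, -0.003, 0, 0, 0, 0, -0.003, 0, 0, 0, 0, -0.003, 0, 0, 0, 0, 0, 0, 0],
)

```text
clock: 9.32
position: [0.4894, -0.0668, 0.0739]
eef_rot: [0.998, 0.062, -0.0, -0.0]
ft_force: [-0.2, -0.0, -0.5]
grip_width: 0.0001
finger_force: 0.0
```

Call:
jog_arm(
  rows=[0, 0, -0.002, 0, 0, 0, 0, -0.002, 0, 0, 0, 0, -0.002, 0, 0, 0, 0, -0.002, 0, 0, 0, 0, -0.002, 0, 0, 0, 0, -0.002, 0, 0, 0, 0, 0, 0, 0],
)

```text
clock: 10.2
position: [0.4895, -0.0669, 0.062]
eef_rot: [0.998, 0.062, -0.0, -0.0]
ft_force: [-0.5, -0.5, 0.2]
grip_width: -0.0003
finger_force: 0.0
```

Run:
```python
from h import *
w=snapshot("wrist");t=snapshot("side")
cv2.imwrite("pics/a2.png",np.hstack([cv2.resize(w,(400,300)),cv2.resize(t[200:335,250:430],(400,300))])[...,::-1])
```

```text
(no output)
```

View pics/a2.png

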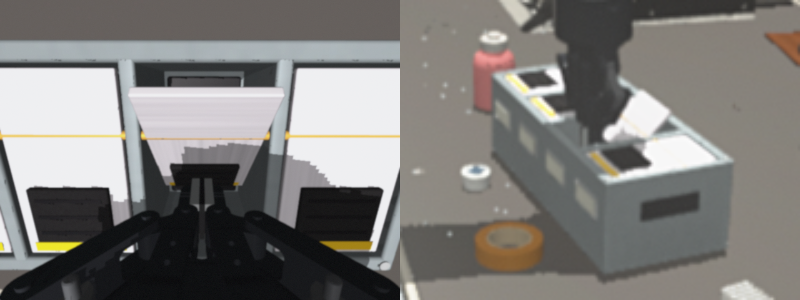

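Flap 3 is well open, with its tail edge at rows 88–97 of the wrist picture. I'll work out the angle from that.

```bash
cat > ang.py <<'E'
from h import *
y=.1246;X=np.array([np.cos(y),np.sin(y)]);Y=np.array([-X[1],X[0]]);o=np.array([.5103,-.0272])
def pt(a,b,z): return np.append(o+a*X+b*Y,z)
def tab(n):
    print("pivot ends",proj(n,pt(.02,-.006,.093)).round(),proj(n,pt(.02,-.068,.093)).round())
    for d in(35,40,45,50,54):
        t=np.radians(d);r=[]
        for h in(.0025,-.0025):
            for b in(-.006,-.068):
                r+=list(proj(n,pt(.02+.033*np.cos(t)-h*np.sin(t),b,.0905+.033*np.sin(t)+h*np.cos(t))).round())
        print(d,[int(v) for v in r])
E
python3 -c "
from ang import *
tab('wrist')"
```

```text
pivot ends [228. 220.] [422. 220.]
35 [201, 137, 450, 137, 205, 126, 445, 126]
40 [199, 146, 452, 146, 203, 132, 448, 132]
45 [197, 155, 454, 155, 200, 140, 450, 140]
50 [196, 165, 455, 165, 198, 148, 452, 148]
54 [194, 174, 457, 174, 197, 156, 454, 156]
```

The angle is about 45°. I'll push 4 mm more for margin, then withdraw straight up and clear.

Call:
jog_arm(
  rows=[0, 0, -0.002, 0, 0, 0, 0, -0.002, 0, 0, 0, 0, 0, 0, 0, 0, 0, 0, 0, 0],
)

```text
clock: 10.8
position: [0.4896, -0.0668, 0.0582]
eef_rot: [0.998, 0.062, -0.0, -0.0]
ft_force: [0.2, -0.3, 0.4]
grip_width: 0.0002
finger_force: 0.1
```

Call:
jog_arm(
  rows=[0, 0, 0.005, 0, 0, 0, 0, 0.01, 0, 0, 0, 0, 0.02, 0, 0, 0, 0, 0.03, 0, 0, 0, 0, 0.03, 0, 0, 0, 0, 0.03, 0, 0, -0.02, 0, 0.01, 0, 0, -0.02, 0, 0, 0, 0, 0, 0, 0, 0, 0, 0, 0, 0, 0, 0, 0, 0, 0, 0, 0],
)

```text
clock: 12.18
position: [0.4501, -0.0668, 0.1932]
eef_rot: [0.998, 0.062, -0.0, -0.0]
ft_force: [0.1, -0.6, -0.3]
grip_width: 0.0001
finger_force: 0.0
```

Run:
```python
from ang import *
tab('wrist')
w=snapshot("wrist");t=snapshot("side")
cv2.imwrite("pics/a3.png",np.hstack([cv2.resize(w,(400,300)),cv2.resize(t[200:335,250:430],(400,300))])[...,::-1])
s=sense();print(s["position"],s["ft_force"])
```

```text
pivot ends [283. 111.] [380. 111.]
35 [278, 62, 387, 62, 279, 58, 386, 58]
40 [278, 65, 388, 65, 278, 60, 387, 60]
45 [278, 68, 388, 68, 278, 63, 387, 63]
50 [277, 72, 388, 72, 278, 66, 388, 66]
54 [277, 76, 389, 76, 278, 69, 388, 69]
[ 0.44995895 -0.06682785  0.19302425] [-0.1118865   0.52536529 -0.19094507]
```

View pics/a3.png

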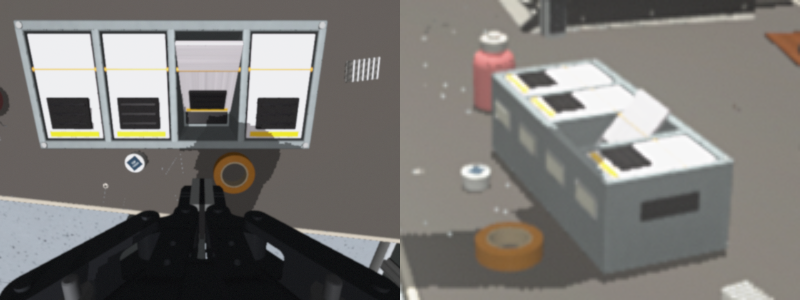

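Flap 3 stays open at about 50°, with the tail edge at wrist rows of about 41–46 in the picture. The neighbouring flaps are closed and the bystanders haven't moved.

```bash
python3 -c "
from plant import *
print(hand_in())"
```

```text
the job is handed in; nothing more can be done
None
```

Flap 3 was the one that rocked: I pushed it open to about 50° (measured from the wrist picture), withdrew with nothing else visibly moved, and handed the job in about 12 s into the 54 s limit; pad 4 tested firm at 8 N, and pads 1 and 2 needed no pressing.

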